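# Nest the oil measures with their handles fanned

## Robot

A 6-joint arm with a two-finger parallel gripper is mounted at the origin on the work surface. World frame = base frame: x ahead of the robot, y to its left, z up, the work surface at z = 0. Lengths are in m, angles in rad, forces in N, time in s.
With the tool pointing down it reaches from about 0.35 to 1 m from the base axis. Payload 7.1 kg.
Tool frame: the origin (TCP) lies between the finger pads; the fingertips stand 22 mm ahead of it and the grasp point (between the pads) lies 3 mm ahead of it; x points along the fingers, y is the direction in which the jaws open and shut, and the axes are right-handed (so a half turn about x gives the same grasp; the last joint's range is limited). The gripper opens to 85 mm and grips with 20 to 120 N. Pads are 22 mm wide; open, the fingers measure 114 mm over their backs; the gripper's body (76 mm by 85 mm) begins 54 mm behind the grasp point. The pads swing forward as they close: fully open they stand 13 mm farther back than shut.
Start: joints at [1.196, 0.423, 1.63, -0, 1.089, -0.019], TCP at [0.218, 0.586, 0.253] pointing down, gripper open.
Joint ranges: [-3, 3], [-0.9, 2.11], [0.09, 2.58], [-1.31, 4.45], [0.11, 2.69], [-2.54, 2.54]. Speed limits (rad/s): [2.39, 2.39, 3.01, 3.14, 3.14, 3.14].

## Interface

Orientations are given as a rotation vector (axis times angle).
In Python, from rig import manip gives the robot as it stands. The module is installed in compiled form; this text tells all that it offers. Calls block until the motion is done:
- manip.move_to(position, orientation): joint-space move of the TCP to a pose.
- manip.servo_line(position, orientation=None, rate=0.15): straight line of the TCP; orientation=None keeps the orientation; rate is the mean speed in m/s.
- manip.set_joints(angles): joint-space move.
- manip.command_gripper(opening, f_grip=None): finger opening in m; f_grip is the grip in N (None keeps the last); returns when the fingers have stopped.
- manip.hold(seconds).
- manip.solve_ik(position, orientation): joint angles nearest the present ones, or None.
- manip.camera(name): name is "scene" or "top" or "wrist"; returns a dict with "image" (400x640x3 uint8, red, green, blue), "fx", "fy", "cx", "cy" (pixels), "cam_to_world" (4x4, takes a point from camera to world coordinates); the wrist camera has in their place "mount" (4x4, takes a point from camera to tool coordinates, whose origin is the TCP and whose axes are the tool frame's). Camera axes: x right, y down, z forward; pixel columns grow to the right and rows downward; lengths in m; the calibration is good to about 2 mm. A picture is of the moment at which its call begins: read the wrist's pose just before it. There is no depth.
A pose or a line that the arm cannot do raises manip.IKError and nothing moves.
- manip.sign_off(): hands the job in, once; it reports no verdict.
Readings, each from a call of its own:
- manip.get_time(): time.
- manip.get_joint_positions(): joint angles.
- manip.get_joint_vel(): joint speeds.
- manip.get_tau(): joint torques, N m.
- manip.get_position(): TCP position.
- manip.get_ee_rot(): TCP orientation.
- manip.get_contact_force(): force on the tool from outside, world axes, zero at the start.
- manip.get_torque(): the same for the moment, N m.
- manip.get_width(): finger opening in m.
Only numpy, scipy, OpenCV 4.12 (cv2) and the standard library are available. Lean on these libraries where they do the work, as an engineer would, in place of code of your own. Each camera call takes 0.05 s, during which the arm holds its last target. There are 200 camera calls.

## Task

Put the three steel oil measures together: stand the tipped-over blue-handled one up on the bench and let go of it, then nest it in the big black-handled one where that stands, and nest the small yellow-handled one inside the blue one. Lower each in until it sits flat on the floor of the one below, without dropping it, with the handles fanned like a hand of cards, all the same way round and each turned about 45 degrees on from the one below. Leave the other parts on the bench alone.

Things in the scene. Friction and masses are not known exactly. Their poses are not given: they have to be found in the camera images.
- measure_large: Big stainless oil measure, loose, upright on the bench: straight round cup, 82 mm outside, 78 inside, 48 high, floor 3, 170 g. Origin: centre of the underside; z up the axis to the mouth; +x along its one handle, which is above the rim, square to the axis: black grip 12 wide x 10 thick, 55 to 115 mm from the axis, its centre line 62 mm above the underside.
- measure_medium: Middle oil measure, 66 mm outside, 62 inside, 48 high, floor 3, 120 g (+-30 %). Origin, axes and handle as the big one's: blue grip 12 x 10, 47 to 105 mm from the axis, centre line 62 mm from the underside. Starts tipped over on its side: axis (z) level, 33 mm above the bench, handle sideways and 15 degrees below level, its end on the bench.
- measure_small: Small oil measure, upright on the bench: straight round cup, 50 mm outside, 46 inside, 48 high, floor 3, 85 g (+-30 %). Origin, axes and handle as the big one's: yellow grip 12 x 10, 39 to 95 mm from the axis, centre line 62 mm above the underside. Nested one in another the cups have about 5 mm of play all round, 3.5 mm at the handle strap.
- large_handle_end (a point): Centre of the end of the black handle, 115 mm from the axis, 62 above the underside. On all three a steel strap 12 wide, 2.5 thick on the outside of the wall (from 27 mm up) rises to 65 mm, bends and runs out to the grip. A nested measure's handle passes over the rims below, but not over another handle: handle on handle keeps it from going home.
- medium_handle_end (a point): Centre of the end of the blue handle, 105 mm from the axis, 62 mm from the underside.
- small_handle_end (a point): Centre of the end of the yellow handle, 95 mm from the axis, 62 mm above the underside.
- plug_socket: Chrome spark plug socket standing on end, 26 mm diameter, 64 mm high; origin under its centre. Leave it alone.
- starter_pawl: Red nylon starter pawl lying flat, about 55 x 22 x 13 mm; origin on the bench near its middle. Leave it alone.
- carb_mount: Black rubber carburetor mount block with three holes, 62 x 44 x 20 mm; origin under its centre. Leave it alone.
- tach_probe: Brass-bodied tachometer probe lying down, about 130 mm long along its x, 18 mm thick; origin on the bench under its middle. Leave it alone.
Not all that is in view belongs to the job. Leave any brown or pink look-alike of the measure_small alone.

How it is judged:
On the way, in this order (a step that is already met when the one before it is completed fails the run):
1. the blue-handled measure stands upright on the bench by itself, let go (angle between measure_medium's own z axis and vertical below 0.06 rad and height (world z) of measure_medium below 0.0025 m and height (world z) of medium_handle_end above 0.052 m and linear speed of measure_medium below 0.03 m/s and contact force between the fingers and measure_medium below 0.1 N), for 0.2 s.
2. the blue-handled measure sits home in the big one, its handle fanned to one side, let go (z of measure_medium in the frame of measure_large between 0 and 0.0055 m and horizontal distance between measure_medium and measure_large below 0.009 m and angle between measure_medium's own z axis and vertical below 0.06 rad and ((y of medium_handle_end in the frame of measure_large above 0.0427 m and x of medium_handle_end in the frame of measure_large above 0.0394 m) or (y of medium_handle_end in the frame of measure_large below -0.0427 m and x of medium_handle_end in the frame of measure_large above 0.0394 m)) and linear speed of measure_medium below 0.03 m/s and contact force between the fingers and measure_medium below 0.1 N), for 0.2 s.
At the end, for the whole second after the job is handed in: Big measure upright within 30 mm of its start; blue one flat on its floor, yellow one flat on the blue one's floor (2.5 mm, 3 degrees); blue handle 25 to 65 degrees round from black, yellow as much again from blue, same way round; all released, at rest; other parts within 15 mm of their start (z of measure_medium in the frame of measure_large between 0 and 0.0055 m and horizontal distance between measure_medium and measure_large below 0.009 m and angle between each of measure_medium, measure_small, measure_large's own z axis and vertical below 0.06 rad and z of measure_small in the frame of measure_medium between 0 and 0.0055 m and horizontal distance between measure_small and measure_medium below 0.009 m and ((y of medium_handle_end in the frame of measure_large above 0.0427 m and x of medium_handle_end in the frame of measure_large above 0.0394 m and y of small_handle_end in the frame of measure_medium above 0.0386 m and x of small_handle_end in the frame of measure_medium above 0.0356 m) or (y of medium_handle_end in the frame of measure_large below -0.0427 m and x of medium_handle_end in the frame of measure_large above 0.0394 m and y of small_handle_end in the frame of measure_medium below -0.0386 m and x of small_handle_end in the frame of measure_medium above 0.0356 m)) and height (world z) of measure_large below 0.003 m and distance of measure_large from where it was at the start of the episode below 0.03 m and contact force between the fingers and measure_large below 0.1 N and contact force between the fingers and measure_medium below 0.1 N and contact force between the fingers and measure_small below 0.1 N and linear speed of each of measure_large, measure_medium, measure_small below 0.02 m/s and distance of each of plug_socket, starter_pawl, carb_mount, tach_probe from where it was at the start of the episode below 0.015 m); the robot touches nothing.
It fails at once if the medium measure is dropped, knocked or flung: it moves faster than 0.45 m/s with no finger on it (linear speed of measure_medium above 0.45 m/s and contact force between the fingers and measure_medium below 0.1 N).
It fails at once if the small measure is dropped, knocked or flung: it moves faster than 0.45 m/s with no finger on it (linear speed of measure_small above 0.45 m/s and contact force between the fingers and measure_small below 0.1 N).
It fails at once if the big measure is pushed away or tipped: over 30 mm or 20 degrees (distance of measure_large from where it was at the start of the episode above 0.03 m or angle between measure_large's own z axis and vertical above 0.35 rad).
It fails at once if one of the other parts (socket, pawl, mount block, probe) is disturbed by more than 15 mm (distance of any of plug_socket, starter_pawl, carb_mount, tach_probe from where it was at the start of the episode above 0.015 m).
It also fails if it takes over 72 s, if anything falls off the work surface, if the arm or the gripper's body presses on something with over 40 N, if the wrist force passes 120 N, or if a joint passes its speed limit or range.

## Working session

There is one attempt and no reset: what is moved stays moved. The work goes in short steps, each a Python script; the robot and the scene stay as the last script left them, time stands still between calls to the robot, and variables do not carry over. Pictures are saved under pics/ and viewed, about 8 in all and at most 12, crops included, and the job is handed in when it is done.

```bash
mkdir -p pics; ls; python3 - <<'E'
from rig import manip
import cv2,numpy as np
for n in ("top","scene"):
    c=manip.camera(n); cv2.imwrite(f"pics/{n}0.png",c["image"][:,:,::-1])
    print(n,c["fx"],c["fy"],c["cx"],c["cy"]);print(np.round(c["cam_to_world"],4).tolist())
c=manip.camera("wrist");print(c["fx"],c["cx"],c["cy"],np.round(c["mount"],4).tolist())
print(manip.get_position(),manip.get_ee_rot(),manip.get_width(),manip.get_time())
E
```

```text
pics
top 382.3859365821381 382.3859365821381 313.2031264360431 199.5744396196076
[[0.0282, -0.9854, 0.1679, 0.3423], [-0.9995, -0.0307, -0.0119, 0.059], [0.0169, -0.1675, -0.9857, 1.0794], [0.0, 0.0, 0.0, 1.0]]
scene 424.29997036447014 424.29997036447014 321.8884809152166 199.7536394708949
[[-0.5132, 0.6509, -0.5594, 1.0629], [0.858, 0.3737, -0.3523, 0.3816], [-0.0202, -0.6607, -0.7503, 0.804], [0.0, 0.0, 0.0, 1.0]]
356.41391819585454 317.0808306065383 201.32625834071106 [[0.0002, -0.2951, 0.9555, -0.1211], [1.0, -0.0005, -0.0004, -0.0008], [0.0006, 0.9555, 0.2951, -0.0757], [0.0, 0.0, 0.0, 1.0]]
[0.21752511 0.58549889 0.25272974] [ 0.27825049  1.55296114 -0.28007345] 0.08557633268555619 0.15
```

View pics/top0.png

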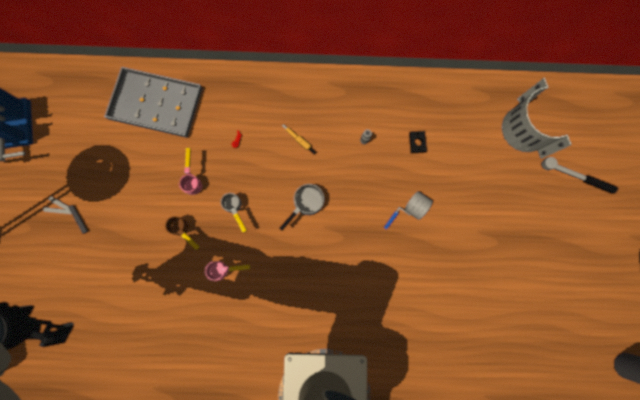

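View pics/scene0.png

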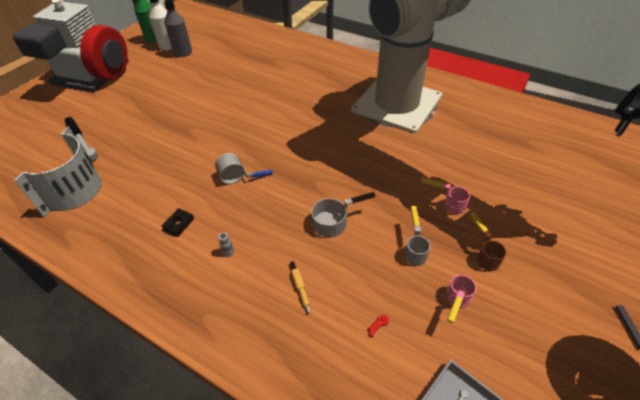

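Top view: the blue cup is at (419,205) with its handle end at (388,222). The big cup is at (311,199) with its handle to (285,225). The steel small one is at (233,202) with its handle to (242,228). The pink and brown cups are look-alikes. Next I'll take wrist close-ups.

```bash
cat > h.py <<'E'
from rig import manip
import numpy as np, cv2
from scipy.spatial.transform import Rotation as Rn
def ori(x,y):
    x=np.array(x,float);x/=np.linalg.norm(x);y=np.array(y,float);y-=x*(x@y);y/=np.linalg.norm(y)
    return Rn.from_matrix(np.c_[x,y,np.cross(x,y)])
def down(psi): return ori([0,0,-1],[np.cos(psi),np.sin(psi),0]).as_rotvec()
def cam(n,save=None):
    if n=="wrist":
        T=np.eye(4);T[:3,3]=manip.get_position();T[:3,:3]=Rn.from_rotvec(manip.get_ee_rot()).as_matrix()
    c=manip.camera(n); c["T"]=T@c["mount"] if n=="wrist" else np.array(c["cam_to_world"])
    if save: cv2.imwrite(f"pics/{save}.png",c["image"][:,:,::-1])
    return c
def ray(c,u,v,z):
    d=c["T"][:3,:3]@np.array([(u-c["cx"])/c["fx"],(v-c["cy"])/c["fy"],1]);o=c["T"][:3,3]
    return o+d*(z-o[2])/d[2]
def proj(c,p):
    q=np.linalg.inv(c["T"])@np.r_[p,1]; return np.array([c["fx"]*q[0]/q[2]+c["cx"],c["fy"]*q[1]/q[2]+c["cy"]])
def mask(c,lo,hi,near=None,r=100):
    m=cv2.inRange(cv2.cvtColor(c["image"],cv2.COLOR_RGB2HSV),lo,hi)
    if near is not None:
        k=np.zeros_like(m);cv2.circle(k,tuple(int(a) for a in near),int(r),255,-1);m&=k
    return m
E
python3 - <<'E'
from h import *
c=cam("top")
P={n:ray(c,u,v,z) for n,u,v,z in [("med",419,205,.033),("medend",388,224,.01),("lar",311,198,.04),("larend",283,228,.062),("sm",232,201,.048),("smend",243,230,.062),("sock",367,137,.03),("probe",300,139,.01)]}
for k in P: print(k,P[k].round(3))
for n in ("med","lar","sm"):
    p=P[n].copy();p[2]=.2
    best=None
    for psi in (np.arctan2(p[1],p[0])+np.pi/2,np.arctan2(p[1],p[0])-np.pi/2):
        q=manip.solve_ik(p,down(psi)); 
        if q is not None and (best is None or abs(q[5])<abs(best[0])): best=(q[5],psi)
    manip.move_to(p,down(best[1]));print(n,best,manip.get_time())
    c=cam("wrist",n+"1");np.save(n+"T.npy",c["T"])
a=[cv2.imread(f"pics/{n}1.png") for n in("med","lar","sm")]
cv2.imwrite("pics/all1.png",np.vstack([np.hstack([a[0],a[1]]),np.hstack([a[2],a[2]*0])])[::1,::1]) 
E
```

```text
med [ 0.514 -0.248  0.033]
medend [ 0.461 -0.166  0.01 ]
lar [0.524 0.053 0.04 ]
larend [0.436 0.125 0.062]
sm [0.507 0.268 0.048]
smend [0.428 0.231 0.062]
sock [ 0.708 -0.103  0.03 ]
probe [0.702 0.09  0.01 ]
med (np.float64(1.5499616804406386), np.float64(-2.0206710789735345)) 3.3083
lar (np.float64(1.5481784328867256), np.float64(-1.4706412906285147)) 4.5083
sm (np.float64(1.5500412508889703), np.float64(-1.0853121368464798)) 5.425
```

View pics/med1.png

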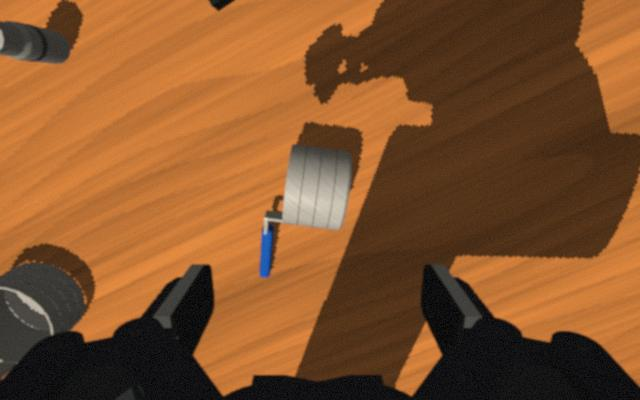

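View pics/lar1.png

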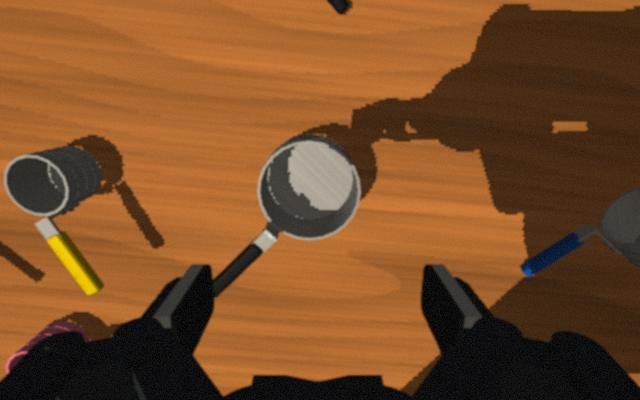

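View pics/sm1.png

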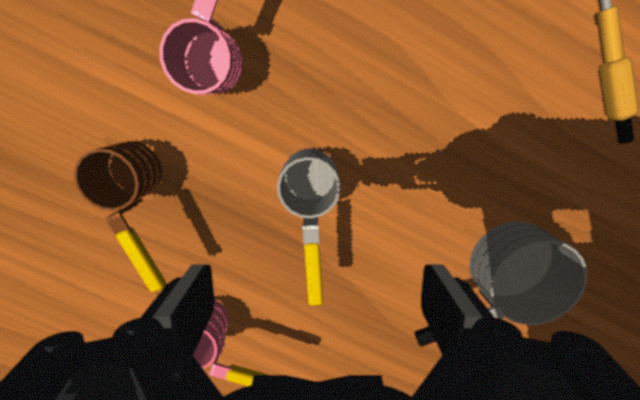

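Wrist views:
- **Medium:** the body spans u 290–350 and v 147–229. The blue grip runs (268,217) to (265,276) on the left, so the mouth faces image-left.
- **Big:** the rim centre is about (310,188), with the handle going down-left past (265,238).
- **Small:** the steel rim centre is about (309,186), with the yellow grip running (312,245) to (315,305).

```bash
cat > geo.py <<'E'
from h import *
K=dict(fx=356.41391819585454,fy=356.41391819585454,cx=317.0808306065383,cy=201.32625834071106)
def load(n):
    return dict(K,T=np.load(n+"T.npy"),image=cv2.imread(f"pics/{n}1.png")[:,:,::-1].copy())
def grip(c,m,z):
    v,u=np.nonzero(m); P=np.array([ray(c,a,b,z)[:2] for a,b in zip(u,v)])
    (cx,cy),(w,h),_=r=cv2.minAreaRect(P.astype(np.float32)*1000)
    B=cv2.boxPoints(r)/1000; e=B[1]-B[0],B[2]-B[1]; e=max(e,key=np.linalg.norm)
    return np.array([cx,cy])/1000,e/np.linalg.norm(e),max(w,h),min(w,h),len(u)
E
cat > m.py <<'E'
from geo import *
c=load("med")
m=mask(c,(100,120,40),(130,255,255)); g,d,*r=grip(c,m,.0133)
cup=ray(c,320,187,.033)[:2]
if (g-cup)@d<0:d=-d
l=ray(c,270,187,.033)[:2]-cup; z=np.array([-d[1],d[0]]); z*=np.sign(z@l)
O=g-76*np.cos(np.radians(15))/1000*d-.062*z
print("med grip",g,"h",d,np.degrees(np.arctan2(d[1],d[0])),r,"z",z,"O",O,"mid",O+.024*z,"cup seen",cup)
np.save("med.npy",np.r_[O,d,z])
c=load("sm"); m=mask(c,(22,150,80),(35,255,255),(313,275),45); g,d,*r=grip(c,m,.067)
a=ray(c,309,186,.048)[:2]
if (g-a)@d<0:d=-d
print("sm",a,g,d,np.degrees(np.arctan2(d[1],d[0])),"a from grip",g-.067*d,r, "rim r",[np.linalg.norm(ray(c,u,v,.048)[:2]-a) for u,v in((278,186),(340,186),(309,217))])
c=load("lar"); a=ray(c,309.5,188.5,.048)[:2]; b=ray(c,240,265,.067)[:2]-a
print("lar",a,np.degrees(np.arctan2(b[1],b[0])),[np.linalg.norm(ray(c,u,v,.048)[:2]-a) for u,v in((258,188),(361,188),(309,240))])
E
python3 m.py
```

```text
med grip [ 0.47235327 -0.1749137 ] h [-0.8545827  0.5193152] 148.71367 [52.49537658691406, 9.294136047363281, 441] z [0.5193152 0.8545827] O [ 0.50289096 -0.26602094] mid [ 0.51535452 -0.24551096] cup seen [ 0.51194324 -0.25011863]
sm [0.50685294 0.27300136] [0.44807812 0.23845763] [-0.8566887  -0.51583385] -148.9468 a from grip [0.50547627 0.2730185 ] [54.03010940551758, 11.544570922851562, 872] rim r [np.float64(0.024518801559842745), np.float64(0.02452021263535241), np.float64(0.026029137081804026)]
lar [0.52415918 0.05742176] 141.94737739190373 [np.float64(0.04084392873473808), np.float64(0.04085298184755802), np.float64(0.044264520600065624)]
```

```bash
cat > plan.py <<'E'
from h import *
s=np.load("med.npy");d=np.r_[s[2:4],0];z=np.r_[s[4:6],0];up=np.array([0,0,1.])
r15=np.radians(15);xm=np.cos(r15)*d-np.sin(r15)*up;R0=np.c_[xm,np.cross(z,xm),z]
mid=np.array([.514,-.248,.033])
def grasp(th,be,sg):
    th,be=np.radians([th,be]); j=np.cos(be)*d+np.sin(be)*up; p=-np.cos(be)*up+np.sin(be)*d
    x=np.cos(th)*p-np.sin(th)*z; return ori(x,sg*j).as_matrix()
def final(Rt,phi): return Rn.from_euler("z",phi,degrees=True).as_matrix()@R0.T@Rt
rv=lambda R:Rn.from_matrix(R).as_rotvec()
E
python3 - <<'E'
from plan import *
print("cup y_m up comp",R0[:,1])
for th in (35,45,50):
  for sg in (1,-1):
    Rt=grasp(th,8,sg); a=mid+.003*Rt[:,0]
    q=[manip.solve_ik(a-b*Rt[:,0],rv(Rt)) for b in (0,.09)]
    print(th,sg,"toolz",Rt[2,2].round(2),[None if k is None else np.round(k,2) for k in q])
    for phi in range(100,221,15):
        Rf=final(Rt,phi); f=np.array([.50,-.22,.024])+.003*Rf[:,0]
        q=manip.solve_ik(f,rv(Rf))
        if q is not None: print("   ",phi,np.round(q,2),Rf[2,2].round(2))
E
```

```text
cup y_m up comp [-0.22118229  0.13440866  0.96592573]
35 1 toolz -0.57 [array([-0.22,  0.82,  1.69, -0.62,  1.06, -2.43]), array([-0.15,  0.74,  1.62, -0.55,  1.21, -2.49])]
    100 [-0.86  0.88  2.05  1.55  0.95  1.84] 0.82
    115 [-0.86  0.89  1.92  1.23  1.04  1.95] 0.82
    130 [-0.84  0.92  1.79  0.99  1.16  2.01] 0.82
    145 [-0.79  0.95  1.67  0.79  1.3   2.02] 0.82
    160 [-0.73  0.98  1.56  0.62  1.43  1.99] 0.82
    175 [-0.67  1.01  1.46  0.47  1.54  1.92] 0.82
    190 [-0.6   1.04  1.39  0.32  1.64  1.83] 0.82
    205 [-0.52  1.06  1.34  0.17  1.7   1.71] 0.82
    220 [-0.45  1.06  1.31  0.02  1.72  1.59] 0.82
35 -1 toolz 0.57 [array([-0.22,  0.82,  1.69, -0.62,  1.06,  0.71]), array([-0.15,  0.74,  1.62, -0.55,  1.21,  0.66])]
    100 [-0.86  0.88  2.05  1.55  0.95 -1.3 ] -0.82
    115 [-0.86  0.89  1.92  1.23  1.04 -1.19] -0.82
    130 [-0.84  0.92  1.79  0.99  1.16 -1.13] -0.82
    145 [-0.79  0.95  1.67  0.79  1.3  -1.12] -0.82
    160 [-0.73  0.98  1.56  0.62  1.43 -1.15] -0.82
    175 [-0.67  1.01  1.46  0.47  1.54 -1.22] -0.82
    190 [-0.6   1.04  1.39  0.32  1
[... 1752 characters left out ...]
1.85] 0.64
    205 [-0.51  0.93  1.48  0.15  1.42  1.72] 0.64
    220 [-0.44  0.94  1.46  0.02  1.44  1.59] 0.64
50 -1 toolz 0.76 [array([-0.14,  0.92,  1.64, -0.78,  1.25,  0.86]), array([-0.05,  0.86,  1.56, -0.7 ,  1.38,  0.8 ])]
    100 [-0.76  0.76  2.05  1.4   0.69 -1.05] -0.64
    115 [-0.77  0.78  1.95  1.1   0.8  -0.99] -0.64
    130 [-0.75  0.81  1.85  0.88  0.93 -0.98] -0.64
    145 [-0.72  0.84  1.75  0.69  1.06 -1.02] -0.64
    160 [-0.68  0.87  1.66  0.54  1.18 -1.09] -0.64
    175 [-0.63  0.89  1.58  0.4   1.29 -1.18] -0.64
    190 [-0.57  0.92  1.52  0.27  1.36 -1.3 ] -0.64
    205 [-0.51  0.93  1.48  0.15  1.42 -1.42] -0.64
    220 [-0.44  0.94  1.46  0.02  1.44 -1.55] -0.64
```

```bash
cat > g1.py <<'E'
from plan import *
Rt=grasp(42,8,-1); a=mid+.003*Rt[:,0]; o=rv(Rt)
up5=np.array([0,0,.06])
Rf=final(Rt,160); f=np.array([.50,-.225,.024])+.003*Rf[:,0]; of=rv(Rf)
E
python3 - <<'E'
from g1 import *
manip.command_gripper(.085)
manip.move_to(a-.11*Rt[:,0],o)
manip.servo_line(a,rate=.1)
print(manip.get_contact_force())
manip.command_gripper(.0,40); print("w",manip.get_width())
manip.servo_line(a+up5,rate=.15); print(manip.get_contact_force(),manip.get_width(),manip.get_time())
cam("wrist","lift");cam("scene","lifts")
im=cv2.imread("pics/lifts.png");b=cv2.resize(im[80:240,150:370],None,fx=2,fy=2);w=cv2.resize(cv2.imread("pics/lift.png"),(440,275))
cv2.imwrite("pics/lc.png",np.vstack([b,w]))
E
```

```text
[ 0.15594865 -0.30087498  0.45108379]
w 0.06635187895232936
[-0.54913582 -0.97404789 -1.85962582] 0.06636020594615302 9.5333
```

View pics/lc.png

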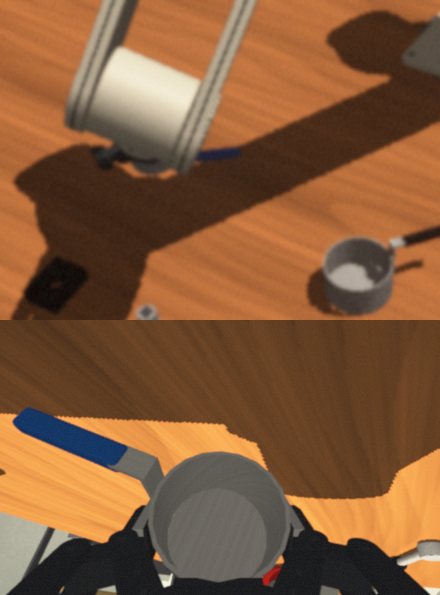

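It's held squarely with 66 mm between the pads. The mouth faces the wrist camera and the strap is clear of the pads. Next I'll turn it upright and set it down.

```bash
python3 - <<'E'
from g1 import *
manip.move_to(f+up5,of)
manip.servo_line(f+[0,0,.012],of,rate=.12); manip.hold(.2)
F0=manip.get_contact_force()[2]
for i in range(26):
    p=f+[0,0,.012-.001*(i+1)]
    manip.servo_line(p,of,rate=.03); F=manip.get_contact_force()[2]-F0
    if F>4: break
print("contact",i,F,manip.get_position()-f)
manip.hold(.2);print(manip.get_contact_force()[2]-F0)
manip.command_gripper(.085); manip.hold(.2)
manip.servo_line(manip.get_position()-.10*Rf[:,0],rate=.15)
manip.hold(.1);print(manip.get_time())
E
```

```text
contact 11 5.832449041009843 [1.13760693e-05 3.97678904e-05 8.03347325e-04]
6.328047742239218
16.625
```

```bash
python3 - <<'E'
from h import *
p=np.array([.49,-.215,.2]); manip.move_to(p,down(np.arctan2(p[1],p[0])-np.pi/2))
c=cam("wrist","med1");np.save("medT.npy",c["T"]);print(manip.get_time())
E
```

```text
18.9167
```

View pics/med1.png

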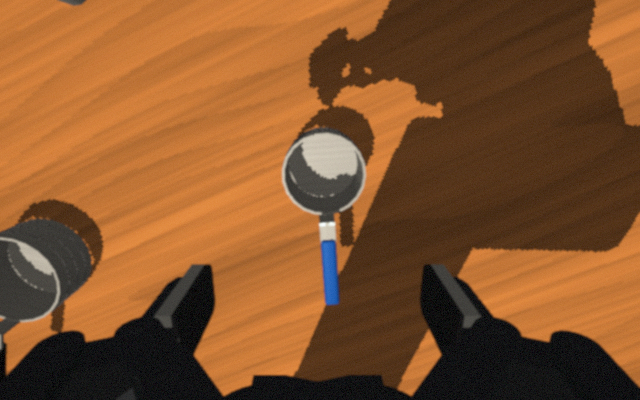

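It stands upright and released, with the rim centre at (324,172) and the blue grip running (328,240) to (332,303). Next I'll grip the handle, lift it, and check above the big cup.

```bash
cat > nest.py <<'E'
from geo import *
def azv(az): return np.array([np.cos(az),np.sin(az)])
def pick(a,az,r,h,f=60):
    p=np.r_[a+r*azv(az),h]; o=down(az+np.pi/2)
    manip.command_gripper(.04); manip.move_to(p+[0,0,.05],o); manip.servo_line(p,o,rate=.12)
    manip.command_gripper(0,f); w=manip.get_width()
    manip.servo_line(p+[0,0,.075],o,rate=.15); print("picked w",w,manip.get_contact_force(),manip.get_time())
def lower(p,o,zstart,zmin):
    manip.servo_line(np.r_[p,zstart],o,rate=.08); manip.hold(.15); F0=manip.get_contact_force(); z=zstart
    while z>zmin:
        z-=.0012; manip.servo_line(np.r_[p,z],o,rate=.03); F=manip.get_contact_force()-F0
        if F[2]>3 or np.hypot(F[0],F[1])>5: break
    print("stopped z",z,"F",F.round(2),manip.get_time()); return z
E
python3 - <<'E'
from nest import *
c=load("med"); m=mask(c,(100,120,40),(130,255,255),(330,272),50); g,d,*r=grip(c,m,.067)
a=ray(c,324,172,.048)[:2]
if (g-a)@d<0:d=-d
az=np.arctan2(d[1],d[0]); print("med",a,g,np.degrees(az),"a from grip",g-.076*d,r)
q=g-a; az2=np.arctan2(q[1],q[0]); print(np.degrees(az2))
a=(a+g-.076*d)/2
pick(a,az,.065,.066)
L=np.array([.5242,.0574]); t=np.radians(142+45); p=L+.065*azv(t)
manip.move_to(np.r_[p,.155],down(t+np.pi/2)); manip.hold(.2)
c=cam("wrist","over1"); cam("scene","over1s")
im=cv2.imread("pics/over1s.png");b=cv2.resize(im[110:270,230:450],None,fx=2,fy=2);w=cv2.resize(cv2.imread("pics/over1.png"),(440,275))
cv2.imwrite("pics/oc.png",np.vstack([b,w]));print(manip.get_time(),manip.get_joint_positions().round(2))
E
```

```text
med [ 0.50079159 -0.22667348] [ 0.42727713 -0.19993123] 160.5286 a from grip [ 0.49893054 -0.22526477] [56.473304748535156, 10.765161514282227, 831]
160.0102011510405
picked w 0.010833244861720904 [-0.55405683  0.14734563 -0.99491588] 21.4917
22.7917 [ 0.08  0.34  2.05 -0.    0.75  1.53]
```

View pics/oc.png

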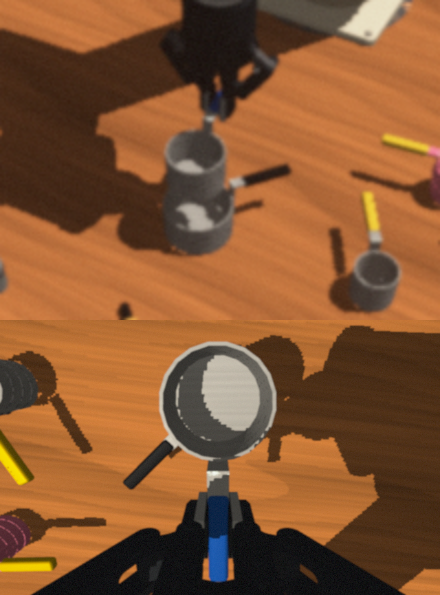

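The blue cup hangs over the big one at the right azimuth. Now lowering with a force guard.

```bash
python3 - <<'E'
from nest import *
L=np.array([.5242,.0574]); t=np.radians(187); p=L+.065*azv(t); o=down(t+np.pi/2)
c=cam("wrist","over2"); 
e=[proj(c,np.r_[L+.033*azv(k),.155-.066+.048]) for k in np.linspace(0,6.28,40)]
print("pred rim u,v range",np.min(e,0).round(),np.max(e,0).round(),"seen 233-403, 32-204")
z=lower(p,o,.066+.053,.0655)
if z<.072:
    manip.hold(.2); manip.command_gripper(.03); manip.hold(.2)
    manip.servo_line(np.r_[p,.15],o,rate=.15)
    manip.move_to(np.r_[L-[.03,0],.2],down(t+np.pi/2)); c=cam("wrist","lar1"); np.save("larT.npy",c["T"]);print(manip.get_time())
E
```

```text
pred rim u,v range [226.  22.] [400. 201.] seen 233-403, 32-204
stopped z 0.06979999999999972 F [-0.14  0.4   4.12] 33.8417
35.6583
```

View pics/lar1.png

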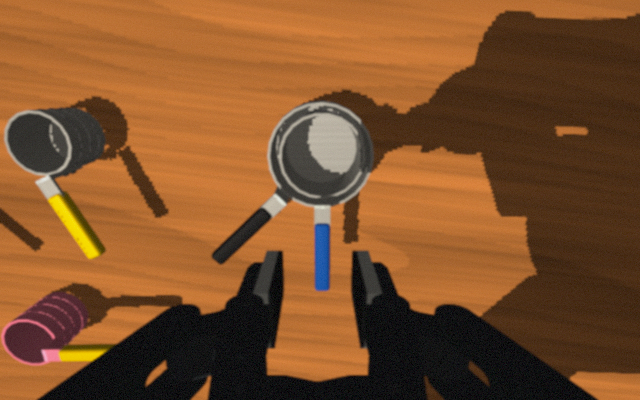

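The blue cup is home in the big one and released, with the rims concentric near (320,154). The black grip is at (240,235) and the blue at (322,257). Now the small one.

```bash
sed -i 's/\.075\],o,rate=.15/.1],o,rate=.15/' nest.py; python3 - <<'E'
from nest import *
c=load("lar"); m=mask(c,(100,120,40),(130,255,255),(322,257),45); g,d,*r=grip(c,m,.070)
a=ray(c,320,154,.048)[:2]
if (g-a)@d<0:d=-d
M=g-.076*d; az=np.arctan2(d[1],d[0])
b=ray(c,240,235,.067)[:2]-a
print("lar",a,np.degrees(np.arctan2(b[1],b[0])),"med",M,np.degrees(az),r)
C=(M+a)/2 if np.linalg.norm(M-a)<.006 else M
t=az+np.radians(45); p=C+.060*azv(t); o=down(t+np.pi/2)
S=np.array([.5062,.2730]); pick(S,np.radians(-148.95),.060,.066,60)
manip.move_to(np.r_[p,.17],o); manip.hold(.2); print(manip.get_time(),p,np.degrees(t))
c=cam("wrist","over3"); cv2.imwrite("pics/over3.png",c["image"][:,:,::-1])
np.save("tgt.npy",np.r_[C,t])
e=[proj(c,np.r_[C+.025*azv(k),.17-.066+.048]) for k in np.linspace(0,6.28,40)]
print("pred rim",np.min(e,0).round(),np.max(e,0).round())
E
```

```text
lar [0.52321503 0.05818199] 140.96819593558183 med [0.52247218 0.05747313] -172.50563 [55.39176940917969, 9.810693740844727, 849]
picked w 0.010528732809964239 [ 0.50016257 -0.14914152 -1.80161642] 38.5083
39.6417 [0.48631324 0.01022995] -127.5056345836732
pred rim [254.  63.] [384. 195.]
```

View pics/over3.png

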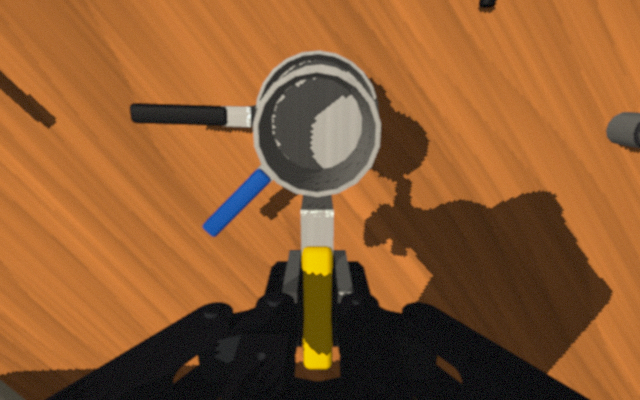

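The small rim is seen at u 254–381, v 66–194, which matches the prediction. Lowering.

```bash
python3 - <<'E'
from nest import *
s=np.load("tgt.npy");C,t=s[:2],s[2]; p=C+.060*azv(t); o=down(t+np.pi/2)
z=lower(p,o,.066+.016,.068)
if z<.0755:
    manip.hold(.2); manip.command_gripper(.03); manip.hold(.2)
    manip.servo_line(np.r_[p,.15],o,rate=.15)
    manip.move_to(np.r_[C-[.06,0],.2],down(np.radians(277))); c=cam("wrist","fin"); cam("scene","fins")
    im=cv2.imread("pics/fins.png");b=cv2.resize(im[150:270,250:450],(640,384))[:200+184]
    w=cv2.imread("pics/fin.png")[:300]
    cv2.imwrite("pics/fc.png",cv2.resize(np.vstack([b,w]),None,fx=.85,fy=.85))
    np.save("finT.npy",c["T"])
    c["image"]=c["image"]
    dirs={}
    for n,lo,hi,zz in(("blue",(100,120,40),(130,255,255),.07),("yellow",(22,150,60),(35,255,255),.073)):
        ctr=proj(c,np.r_[C+.07*azv(t if n=="yellow" else t-np.pi/4),.07])
        g,d,*r=grip(c,mask(c,lo,hi,ctr,40),zz)
        if (g-C)@d<0:d=-d
        print(n,np.degrees(np.arctan2(d[1],d[0]))%360,"axis",g-(.076 if n=="blue" else .067)*d,r)
    print(manip.get_time())
E
```

```text
stopped z 0.07239999999999995 F [-2.91 -1.06  5.18] 43.0917
blue 187.25154 axis [0.5234547  0.05702298] [53.03183364868164, 9.872011184692383, 917]
yellow 232.79645 axis [0.52187697 0.057065  ] [55.00697326660156, 11.072218894958496, 1112]
45.45
```

View pics/fc.png

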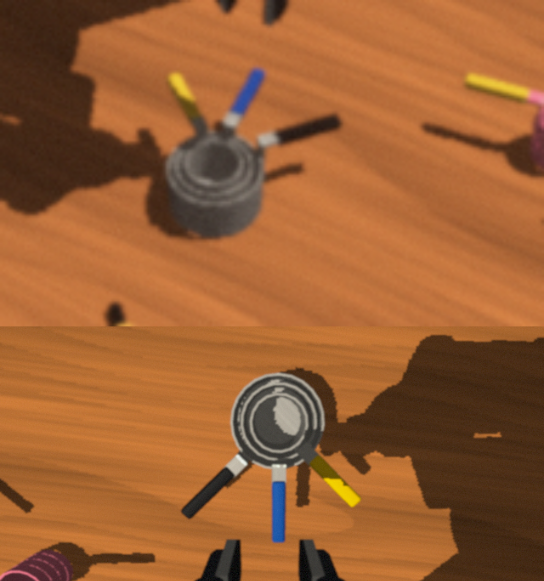

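All three are nested, concentric and fanned, and the arm is clear of them. Handing in.

```bash
python3 -c "
from rig import manip
manip.hold(.3); manip.sign_off(); print(manip.get_time())"
```

```text
the job is handed in; nothing more can be done
the job is handed in; nothing more can be done
```

The three measures are nested and fanned, and I handed the job in at about 46 s of the 72 s allowed. `sign_off` reports no verdict.

**What I did**
- **Blue:** I gripped it across the cup at a tilt, turned it upright, set it on the bench until it touched, and let go. I then picked it up by the handle and lowered it into the big one.
- **Yellow:** I picked it up by the handle and lowered it into the blue one.

**Last checks**
- **Seating:** each cup touched down at its expected height. The blue stopped within 1 mm of it and the yellow within 0.5 mm.
- **Fan:** the handles point at about 141° (black), 187° (blue) and 233° (yellow). That is about 46° per step, all the same way round.
- **Centring:** the cup axes agree within about 2 mm, and the big measure shifted about 1 mm by measurement.
- **Released:** the last picture shows the rims concentric and flat and the gripper clear.

No check failed. When the yellow one touched down there was a sideways force of about 3 N along with 5 N upward, so it may have lightly touched a wall as it seated. I never moved the arm near the socket, pawl, mount block or probe, but I did not measure their positions again at the end.

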